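# Sweep the spacer collars through the gate of the counting tray

## Task

With the fingertips, sweep the three loose brass collars in the green tray's pen through its narrow gate, one at a time and in any order, until all three lie flat in a row in the slot behind, fully past the gate posts. Only push them along the tray: never pick a collar up or lift it off the tray floor. Leave the tools, dies and other things round the tray where they are.

Things in the scene. Friction and masses are not known exactly. Their poses are not given: they have to be found in the camera images.
- counting_tray: flat green counting tray fixed to the bench. Origin: on the bench top, on the tray's centre line. +x is the sweep direction, from the pen through the gate into the slot; +y to the left of that; z up. Its floor plate is 4 mm thick. All lips, funnel sides and gate posts stand 9 mm above the plate (tops 13 mm above the bench), lower than the collars
- pen (a point): middle of the pen floor, on top of the plate, at tray x = -0.090, y = 0. The pen's inside runs from tray x = -0.165 to -0.020 and y = -0.100 to +0.100; then two straight funnel sides narrow from y = +-0.100 at x = -0.020 to the gate at x = 0.030
- gate (a point): middle of the gate between two round steel posts, on top of the plate, at tray x = 0.030, y = 0. The gate is 44 mm wide; the posts are 12 mm across, so their far sides are at tray x = 0.036. A collar is fully past the gate when its centre is at tray x = 0.054 or more
- slot_end (a point): middle of the inner face of the slot's closed end, on top of the plate, at tray x = 0.167, y = 0. The slot behind the gate is 46 mm wide and holds three collars in single file with 23 mm to spare; collars already in it are pushed further along by the next one
- collar_a_center (a point): centre of a loose brass spacer collar (ring lying flat, 36 mm outside diameter, 19 mm bore, 18 mm high, about 60 g); the centre is 9 mm above the floor plate, its top 22 mm above the bench. The three collars are alike
- collar_b_center (a point): centre of a loose brass spacer collar (ring lying flat, 36 mm outside diameter, 19 mm bore, 18 mm high, about 60 g); the centre is 9 mm above the floor plate, its top 22 mm above the bench. The three collars are alike
- collar_c_center (a point): centre of a loose brass spacer collar (ring lying flat, 36 mm outside diameter, 19 mm bore, 18 mm high, about 60 g); the centre is 9 mm above the floor plate, its top 22 mm above the bench. The three collars are alike
- die_0: bystander: upright grey steel crimp die segment, 37x36 mm, 56 high, beside the slot on its left (tray +y); origin at the centre of its underside
- die_1: bystander: upright grey steel crimp die segment, 37x36 mm, 56 high, beside the slot on its right (tray -y); origin at the centre of its underside
- tape_roll: bystander: roll of black tape lying flat, 62 mm across, 19 high, beyond the closed end of the slot; origin at the centre of its underside
- pliers: bystander: red-handled pliers, 199 mm long, on the bench to the right; origin at the centre of its underside
- white_pot: bystander: white lidded plastic pot, 73 mm across, 69 high, behind to the left; origin at the centre of its underside
- screwdriver_blue: bystander: blue-handled screwdriver, 172 mm long, 29 high, lying to the left; origin at the centre of its underside

How it is judged (in metres and radians):
On the way, in this order (a step that is already met when the one before it is completed fails the run):
1. a first collar is fully through the gate, in the slot (((x of collar_a_center in the frame of counting_tray between 0.051 and 0.16 m and y of collar_a_center in the frame of counting_tray between -0.014 and 0.014 m and height (world z) of collar_a_center below 0.018 m) or (x of collar_b_center in the frame of counting_tray between 0.051 and 0.16 m and y of collar_b_center in the frame of counting_tray between -0.014 and 0.014 m and height (world z) of collar_b_center below 0.018 m) or (x of collar_c_center in the frame of counting_tray between 0.051 and 0.16 m and y of collar_c_center in the frame of counting_tray between -0.014 and 0.014 m and height (world z) of collar_c_center below 0.018 m))), for 0.2 s.
2. two collars are in the slot ((((x of collar_a_center in the frame of counting_tray between 0.051 and 0.16 m and y of collar_a_center in the frame of counting_tray between -0.014 and 0.014 m and height (world z) of collar_a_center below 0.018 m) and (x of collar_b_center in the frame of counting_tray between 0.051 and 0.16 m and y of collar_b_center in the frame of counting_tray between -0.014 and 0.014 m and height (world z) of collar_b_center below 0.018 m)) or ((x of collar_a_center in the frame of counting_tray between 0.051 and 0.16 m and y of collar_a_center in the frame of counting_tray between -0.014 and 0.014 m and height (world z) of collar_a_center below 0.018 m) and (x of collar_c_center in the frame of counting_tray between 0.051 and 0.16 m and y of collar_c_center in the frame of counting_tray between -0.014 and 0.014 m and height (world z) of collar_c_center below 0.018 m)) or ((x of collar_b_center in the frame of counting_tray between 0.051 and 0.16 m and y of collar_b_center in the frame of counting_tray between -0.014 and 0.014 m and height (world z) of collar_b_center below 0.018 m) and (x of collar_c_center in the frame of counting_tray between 0.051 and 0.16 m and y of collar_c_center in the frame of counting_tray between -0.014 and 0.014 m and height (world z) of collar_c_center below 0.018 m)))), for 0.2 s.
3. all three collars are in the slot (x of collar_a_center in the frame of counting_tray between 0.051 and 0.16 m and y of collar_a_center in the frame of counting_tray between -0.014 and 0.014 m and height (world z) of each of collar_a_center, collar_b_center, collar_c_center below 0.018 m and x of collar_b_center in the frame of counting_tray between 0.051 and 0.16 m and y of collar_b_center in the frame of counting_tray between -0.014 and 0.014 m and x of collar_c_center in the frame of counting_tray between 0.051 and 0.16 m and y of collar_c_center in the frame of counting_tray between -0.014 and 0.014 m), for 0.2 s.
At the end, for the whole second after the job is handed in: All three collars lie flat (within 0.15 rad) and at rest in the slot, each centre at tray x 0.051 to 0.160 (fully past the gate posts to within 3 mm) and within 14 mm of the slot's centre line (all of step 3 and angle between each of collar_a_center, collar_b_center, collar_c_center's own z axis and vertical below 0.15 rad and linear speed of each of collar_a, collar_b, collar_c below 0.02 m/s); the robot touches nothing.
It fails at once if a collar is lifted off the tray floor (centre more than 11 mm above its height at rest) (height (world z) of any of collar_a_center, collar_b_center, collar_c_center above 0.024 m).
It fails at once if a bystander is moved by more than 15 mm or tipped over (distance of any of die_0, die_1, tape_roll, pliers, white_pot, screwdriver_blue from where it was at the start of the episode above 0.015 m or angle between any of die_0, die_1, white_pot's own z axis and vertical above 0.3 rad).
It also fails if it takes over 64 s, if anything falls off the work surface, if the arm or the gripper's body presses on something with over 40 N, if the wrist force passes 120 N, or if a joint passes its speed limit or range.

## Robot

A 6-joint arm with a two-finger parallel gripper is mounted at the origin on a cart in front of the work surface, level with it; the furniture and walls round the work are solid. World frame = base frame: x ahead of the robot, y to its left, z up, the work surface at z = 0. Lengths are in m, angles in degrees, forces in N, time in s.
With the tool pointing down it reaches from about 0.4 to 0.825 m from the base axis. Payload 7 kg.
Tool frame: the origin (TCP) lies midway between the tips of the shut fingers; the grasp point (between the pads) lies 19 mm behind it; z points along the fingers, y is the direction in which the jaws open and shut (so a half turn about z gives the same grasp; the last joint's range is limited). The gripper opens to 88 mm and grips with 3 to 60 N. Pads are 19 mm wide; open, the fingers measure 130 mm over their backs; the gripper's body (78 mm by 193 mm) begins 47 mm behind the grasp point.
Start: joints at [-56.087, 20.546, 0.682, 0, -70.136, -16.507], TCP at [0.202, -0.644, 0.227] pointing down, gripper open.
Joint ranges: [-176.03, 176.03], [-82.01, 121.73], [-58.28, 71.71], [-173.87, 95.51], [-174.79, -0.11], [-173.66, 173.66]. Speed limits (degrees/s): [136.94, 136.94, 172.46, 180, 180, 180].

## Interface

Orientations are given as a 3x3 rotation matrix whose columns are the frame's x, y, z axes.
In Python, from rig import robot gives the robot as it stands. Calls block until the motion is done:
- robot.goto(position, orientation): joint-space move of the TCP to a pose.
- robot.servo_line(position, ori=None, speed=0.15): straight line of the TCP; ori=None keeps the orientation; speed is the mean speed in m/s.
- robot.movej(angles): joint-space move.
- robot.move_gripper(opening): opening from 0.0 (shut) to 1.0 (fully open); the grip force is fixed at half the most; returns when the fingers have stopped.
- robot.dwell(seconds).
- robot.ik(position, orientation): joint angles nearest the present ones, or None.
- robot.grab_frame(name): name is "side" or "top"; returns (picture, depth): 420x560x3 uint8, red, green, blue; 420x560 float32, m along the optical axis (not along the pixel's ray), 0 where there is no reading.
- robot.camera_info(name): a dict with "vfov" (degrees; the focal length in pixels is half the picture's height over the tangent of half this angle, whatever the lens; pixels are square), "cx", "cy" (the principal point, pixels), "k1" (the pictures are not rectified: a ray, as slopes to the right and down, at radius r is drawn at 1 + k1 r^2 times it, then the intrinsics apply), "view" (4x4, takes a point from world to camera coordinates). Camera axes: x right, y down, z forward; pixel columns grow to the right and rows downward; lengths in m; the calibration is good to about 2 mm. A picture is of the moment at which its call begins. camera_info takes no time and is no camera call.
A pose or a line that the arm cannot do raises robot.Unreachable and nothing moves.
- robot.job_done(): hands the job in, once; it reports no verdict.
Readings, each from a call of its own:
- robot.read_t(): time.
- robot.read_qpos(): joint angles.
- robot.read_qvel(): joint speeds.
- robot.read_effort(): joint torques, N m.
- robot.read_position(): TCP position.
- robot.read_tcp_rot(): TCP orientation.
- robot.read_force(): force on the tool from outside, world axes, zero at the start.
- robot.read_ft_torque(): the same for the moment, N m.
- robot.read_grip_width(): opening from 0.0 (shut) to 1.0 (fully open).
Only numpy, scipy, OpenCV 4.12 (cv2) and the standard library are available. Lean on these libraries where they do the work, as an engineer would, in place of code of your own. Each camera call takes 0.05 s, during which the arm holds its last target. There are 200 camera calls.

## Working session

There is one attempt and no reset: what is moved stays moved. The work goes in short steps, each a Python script; the robot and the scene stay as the last script left them, time stands still between calls to the robot, and variables do not carry over. Pictures are saved under pics/ and viewed, on a budget of 10 in all, crops included, one or two more only if the job needs it, and the job is handed in when it is done.

```bash
ls; mkdir -p pics
python3 - <<'E'
from rig import robot
import cv2
for n in("top","side"):
    p,d=robot.grab_frame(n); cv2.imwrite(f"pics/{n}0.png",p[:,:,::-1]); c=robot.camera_info(n); print(n,c)
    import numpy as np; np.save(f"pics/{n}0.npy",d)
print(robot.read_tcp_rot(),robot.read_t())
E
```

```text
pics
top {'vfov': 54.30238930336843, 'cx': 274.90125840262556, 'cy': 212.47409363341114, 'k1': -0.07048268823722702, 'view': array([[-0.02341778, -0.99968414,  0.00912278,  0.01335639],
       [-0.99305984,  0.02220864, -0.11549425,  0.56313489],
       [ 0.11525516, -0.01176408, -0.99326626,  1.28043717],
       [ 0.        ,  0.        ,  0.        ,  1.        ]])}
side {'vfov': 48.95478912832117, 'cx': 281.74981501222544, 'cy': 211.08877625415454, 'k1': -0.058630623686944563, 'view': array([[-0.99494106, -0.09667449,  0.02731895,  0.54872431],
       [-0.05889157,  0.34096017, -0.93823128,  0.0705352 ],
       [ 0.08138836, -0.93509369, -0.34492859,  1.44403919],
       [ 0.        ,  0.        ,  0.        ,  1.        ]])}
[[-9.54230567e-01 -2.99071375e-01 -5.81359039e-04]
 [-2.99071898e-01  9.54229663e-01  1.32312293e-03]
 [ 1.59041845e-04  1.43643250e-03 -9.99998956e-01]] 0.1
```

View pics/top0.png

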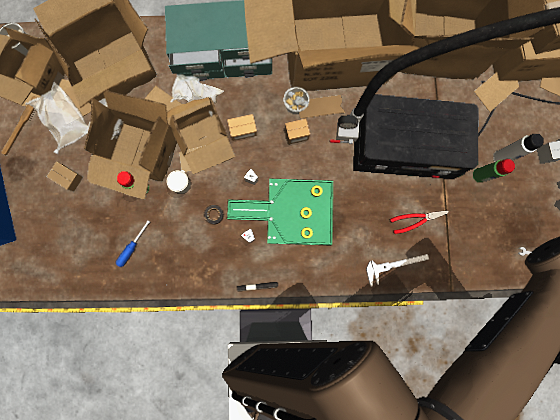

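View pics/side0.png

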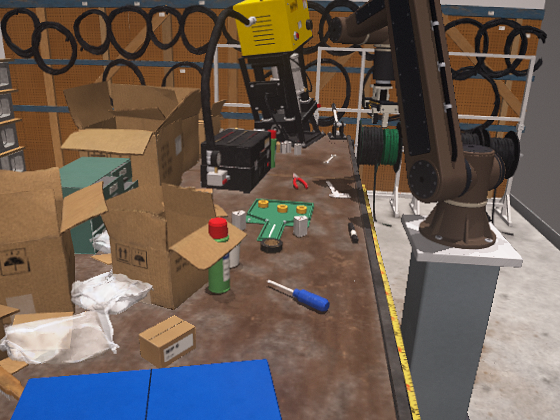

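```bash
cat > h.py <<'E'
import numpy as np, cv2
from rig import robot
def rays(n,uv):
    c=robot.camera_info(n); f=210/np.tan(np.radians(c["vfov"]/2))
    K=np.array([[f,0,c["cx"]],[0,f,c["cy"]],[0,0,1]])
    s=cv2.undistortPoints(np.float64(uv).reshape(-1,1,2),K,np.array([c["k1"],0,0,0,0])).reshape(-1,2)
    V=c["view"]; R=V[:3,:3]; o=-R.T@V[:3,3]
    return o,np.c_[s,np.ones(len(s))]@R
def plane(n,uv,z):
    o,d=rays(n,uv); return o+d*((z-o[2])/d[:,2])[:,None]
def blobs(p,lo,hi,roi,amin):
    h=cv2.cvtColor(p,cv2.COLOR_RGB2HSV); m=cv2.inRange(h,lo,hi); k=np.zeros_like(m); r=roi; k[r[1]:r[3],r[0]:r[2]]=1; m*=k
    n,l,s,c=cv2.connectedComponentsWithStats(m)
    return [(s[i,4],c[i],l==i) for i in range(1,n) if s[i,4]>=amin]
YEL=((20,130,110),(35,255,255)); GRN=((65,90,60),(90,255,255))
E
python3 - <<'E'
from h import *
p=cv2.imread("pics/top0.png")[:,:,::-1].copy(); q=cv2.imread("pics/side0.png")[:,:,::-1].copy()
for a,c,m in blobs(p,*YEL,(225,170,340,250),15): 
    ys,xs=np.where(m); cc=cv2.minEnclosingCircle(np.c_[xs,ys].astype(np.float32)); print("top collar",a,c,cc,plane("top",[c],.022))
for a,c,m in blobs(q,*YEL,(240,190,320,245),10): print("side",a,c,plane("side",[c],.018))
for a,c,m in blobs(p,*GRN,(220,165,340,255),200):
    ys,xs=np.where(m); w=plane("top",np.c_[xs,ys],.010)[:,:2]; print("green",a,c)
    pen=w[w[:,1]<np.median(w[:,1])+.02]
    print("pen rect",cv2.minAreaRect(pen.astype(np.float32)))
    # hull rectangle of the whole tray
    r=cv2.minAreaRect(w.astype(np.float32)); print("all",r,cv2.boxPoints(r))
    np.save("pics/g.npy",w)
cv2.imwrite("pics/c1.png",np.hstack([cv2.resize(p[165:255,220:340],None,fx=5,fy=5,interpolation=cv2.INTER_CUBIC)])[:,:,::-1])
E
```

```text
top collar 64 [316.125    190.296875] ((316.25, 190.375), 5.427173614501953) [[ 0.63426015 -0.13569105  0.022     ]]
top collar 71 [305.73239437 212.23943662] ((305.5, 212.0), 5.590270042419434) [[ 0.56305271 -0.09943866  0.022     ]]
top collar 70 [306.31428571 232.3       ] ((306.3947448730469, 232.34210205078125), 5.643848419189453) [[ 0.49803532 -0.09924221  0.022     ]]
side 19 [262.94736842 200.84210526] [[ 0.63393922 -0.15429351  0.018     ]]
side 20 [301.35 206.85] [[ 0.49542732 -0.11449671  0.018     ]]
green 4438 [291.26768815 211.48129788]
pen rect ((0.5670757293701172, -0.11070378124713898), (0.15203256905078888, 0.21346233785152435), 87.71481323242188)
all ((0.5717077255249023, -0.01621106266975403), (0.3429228365421295, 0.2131081521511078), 86.94485473632812) [[ 0.45616668 -0.18174976]
 [ 0.66897196 -0.19310781]
 [ 0.68724877  0.14932764]
 [ 0.4744435   0.16068569]]
```

View pics/c1.png

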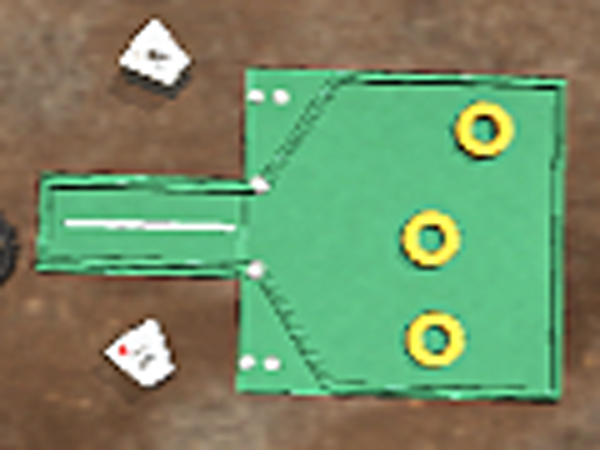

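Collars are at (316,190), (306,212) and (306,232). The posts are at about (271.6,201.6) and (270.8,218.6), and the slot's white centre line is visible. The slot points along image-left, world +y. Next I'll fix the tray frame.

Run:
```python
from h import *
cv=lambda a:(np.array(a)+.5)/5-.5+[220,165]
P=plane("top",cv([[260,185],[256,270]]),.013)[:,:2]; L=plane("top",cv([[65,222.5],[235,228]]),.004)[:,:2]
print("posts",P,np.linalg.norm(P[0]-P[1]),"line",L)
w=np.load("pics/g.npy")
ang=lambda v:np.degrees(np.arctan2(v[1],v[0]))
print("line ang",ang(L[0]-L[1]),"post ang",ang(P[1]-P[0])+90-180 if 0 else ang(P[0]-P[1])+90)
# edges from green pixels: per-row/col extremes, straight fits
pen=w[(w[:,1]<-.05)&(w[:,1]>-.17)]; sl=w[(w[:,1]>.04)&(w[:,1]<.14)]
def edges(q,b=.004):
    k=np.round(q[:,1]/b).astype(int); o=[]
    for i in np.unique(k):
        s=q[k==i]; o.append((i*b,s[:,0].min(),s[:,0].max()))
    o=np.array(o); return [np.polyfit(o[:,0],(o[:,1]+o[:,2])/2,1), np.median(o[:,2]-o[:,1])]
for q in(pen,sl):
    f,wd=edges(q); print("centreline x=",f,"ang",90-np.degrees(np.arctan(f[0])),"width",wd, "x at y=0",np.polyval(f,0),"at .09",np.polyval(f,.09),"at -.11",np.polyval(f,-.11))
```

```text
posts [[0.6015347  0.01016921]
 [0.54583112 0.01402146]] 0.055836622564968665 line [[0.58084593 0.13855424]
 [0.57472013 0.0271578 ]]
line ang 86.8524169979865 post ang 86.04393745570772
centreline x= [0.05191506 0.57249099] ang 87.02815423351815 width 0.21066617300723625 x at y=0 0.5724909939357822 at .09 0.5771633491769743 at -.11 0.5667803375298807
centreline x= [0.03330608 0.57579181] ang 88.09240743522852 width 0.06248570645416757 x at y=0 0.5757918099859709 at .09 0.5787893570304348 at -.11 0.5721281413760706
```

```bash
cat >> h.py <<'E'
O=np.array([.572,-.0175]); A=np.radians(86.9); OFF=.024
u=np.array([np.cos(A),np.sin(A)]); v=np.array([-u[1],u[0]])
W=lambda x,y,z:np.r_[O+x*u+y*v,z]
T=lambda w:np.c_[(np.atleast_2d(w)[:,:2]-O)@u,(np.atleast_2d(w)[:,:2]-O)@v]
SGN=1
def ori(phi=0,s=None):   # jaws across push heading phi (rad, in tray frame)
    a=A+phi; y=(s or SGN)*np.array([-np.sin(a),np.cos(a),0]); z=np.array([0,0,-1.]); return np.c_[np.cross(y,z),y,z]
def pose(cx,cy,phi=0,z=.0155,back=0): # TCP pose with the notch holding a collar centred at (cx,cy)
    k=OFF+back; return W(cx-k*np.cos(phi),cy-k*np.sin(phi),z),ori(phi)
def collars(name=None):
    p,_=robot.grab_frame("top")
    if name: cv2.imwrite(f"pics/{name}.png",cv2.resize(p[165:255,220:340],None,fx=5,fy=5,interpolation=cv2.INTER_CUBIC)[:,:,::-1])
    return [(int(a),T(plane("top",[c],.022))[0].round(4)) for a,c,m in blobs(p,*YEL,(225,170,340,250),10)]
E
python3 - <<'E'
from h import *
print(collars())
for s in(1,-1):
    for ph in(0,.6,-.6): print(s,ph,robot.ik(W(-.11,0,.02),ori(ph,s)))
E
```

```text
[(64, array([-0.1147, -0.0686])), (71, array([-0.0823,  0.0045])), (69, array([-0.0859,  0.0693]))]
1 0 [  6.62558592  23.94986034 -25.17812172   0.         -40.87201794
  -9.72558592]
1 0.6 [ 6.62558592e+00  2.39498603e+01 -2.51781217e+01  2.54444375e-14
 -4.08720179e+01  2.46518818e+01]
1 -0.6 [  6.62558592  23.94986034 -25.17812172   0.         -40.87201794
 -44.10305363]
-1 0 [  6.62558592  23.94986034 -25.17812172   0.         -40.87201794
 170.27441408]
-1 0.6 [ 6.62558592e+00  2.39498603e+01 -2.51781217e+01 -2.54444375e-14
 -4.08720179e+01 -1.55348118e+02]
-1 -0.6 [  6.62558592  23.94986034 -25.17812172   0.         -40.87201794
 135.89694637]
```

Run:
```python
from h import *
robot.move_gripper(.25)
p,o=pose(-.0823,.0045,0,.10,.014); robot.goto(p,o)
p,o=pose(-.0823,.0045,0,.0155,.014); robot.servo_line(p,o,.1)
print(robot.read_t(),robot.read_position()-p,robot.read_force(),robot.read_grip_width())
for x,y in((-.04,.002),(0,0),(.03,0),(.064,0)):
    p,o=pose(x,y); robot.servo_line(p,o,.06); print(x,robot.read_force().round(2),(robot.read_position()-p).round(4))
p,o=pose(.03,0); robot.servo_line(p,o,.1)
p,o=pose(-.12,0,0,.12); robot.servo_line(p,o,.2)
print(robot.read_t(),collars("m1"))
```

```text
4.5833 [ 4.73676826e-04 -3.28171113e-05  5.42748228e-04] [ 0.21843987 -0.47206286  0.21198226] 0.24756765037078218
-0.04 [-0.1   0.89 -0.63] [-0.0001 -0.0001 -0.0001]
0 [-0.24 -0.24  0.08] [-0.      0.0001 -0.    ]
0.03 [ 0.56  0.82 -1.18] [-0.      0.0003 -0.    ]
0.064 [-0.56  0.59  0.2 ] [-0.0001  0.0002 -0.    ]
9.4167 [(50, array([-0.0818,  0.0679]))]
```

View pics/m1.png

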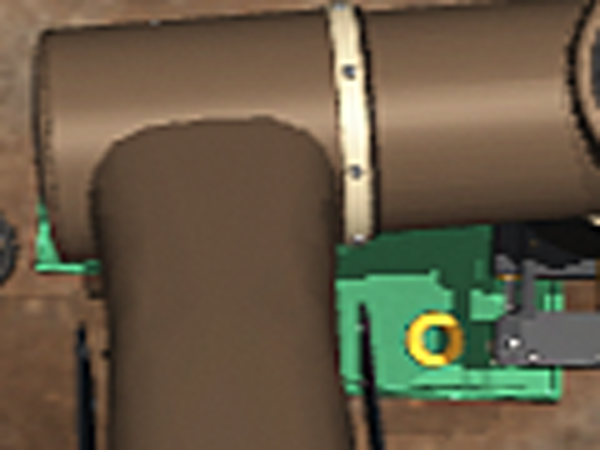

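The arm blocks the view; I'll retreat to the start pose to check.

```bash
cat >> h.py <<'E'
START=[-56.087,20.546,.682,0,-70.136,-16.507]
def look(name):
    robot.movej(START); c=collars(name); print(robot.read_t(),c); return c
E
python3 -c "
from h import *
look('m2')"
```

```text
11.7083 [(64, array([-0.1147, -0.0686])), (63, array([0.0674, 0.0003])), (69, array([-0.0859,  0.0693]))]
```

View pics/m2.png

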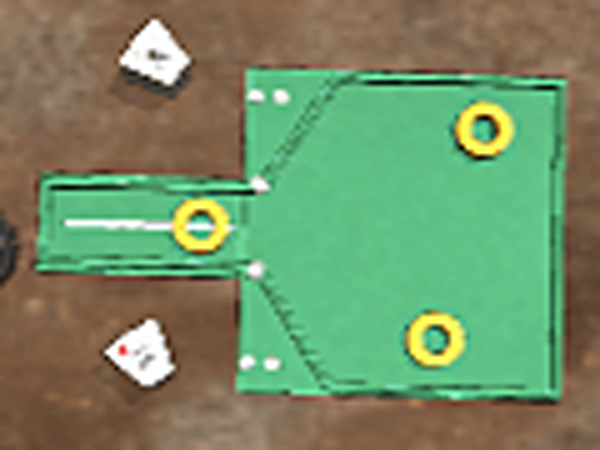

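```bash
sed -i 's/OFF=.024/OFF=.026/' h.py
cat >> h.py <<'E'
def sweep(cx,cy,tx,end=.064):
    ph=np.arctan2(-cy,tx-cx); print(np.degrees(ph))
    robot.goto(*pose(cx,cy,ph,.10,.014)); robot.servo_line(*pose(cx,cy,ph,.0155,.014),speed=.1)
    for x,y,f in((tx,0,ph),(tx+.007,0,ph*.67),(tx+.014,0,ph*.33),(tx+.021,0,0),(.03,0,0),(end,0,0)):
        p,o=pose(x,y,f); robot.servo_line(p,o,.06); print(round(x,3),robot.read_force().round(2),(robot.read_position()-p).round(4))
    p,o=pose(.03,0); robot.servo_line(p,o,.1)
    p,o=pose(-.02,0,0,.10); robot.servo_line(p,o,.2)
E
python3 -c "
from h import *
sweep(-.0859,.0693,-.03)
look('m3')"
```

```text
-51.10904005686355
-0.03 [-0.91 -0.31  0.53] [-0.0001 -0.0001  0.    ]
-0.023 [ 0.46 -0.01 -0.37] [-0.0001 -0.0001 -0.    ]
-0.016 [ 0.04 -0.24 -0.39] [-0.0003 -0.     -0.0001]
-0.009 [0.6  0.66 0.53] [-0.0003 -0.0001 -0.0001]
0.03 [-0.57  0.66 -0.26] [-0.      0.0001 -0.    ]
0.064 [-0.64 -0.38 -0.15] [-0.      0.0003 -0.    ]
23.225 [(64, array([-0.1147, -0.0686])), (134, array([ 0.0825, -0.0012]))]
```

View pics/m3.png

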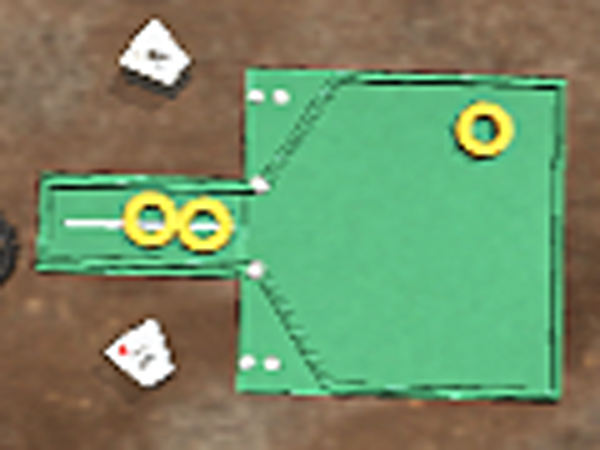

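Two collars are in the slot, their merged blob centred at tray x 0.0825. Now the third.

```bash
python3 -c "
from h import *
sweep(-.1147,-.0686,-.035)
look('m4')"
```

```text
40.71949103125852
-0.035 [-0.19  0.17  0.31] [ 0.0001 -0.0001 -0.0001]
-0.028 [ 0.24 -0.65 -0.09] [ 0.0001 -0.0001  0.    ]
-0.021 [ 0.46  0.34 -0.17] [ 0.0002 -0.      0.0001]
-0.014 [ 0.41 -0.53  0.76] [ 0.0003 -0.0001  0.0001]
0.03 [-0.29 -0.52  0.06] [-0.      0.0001  0.    ]
0.064 [ 0.13 -0.72  1.15] [ 0.      0.0003 -0.    ]
35.1667 [(197, array([ 0.1013, -0.0018]))]
```

View pics/m4.png

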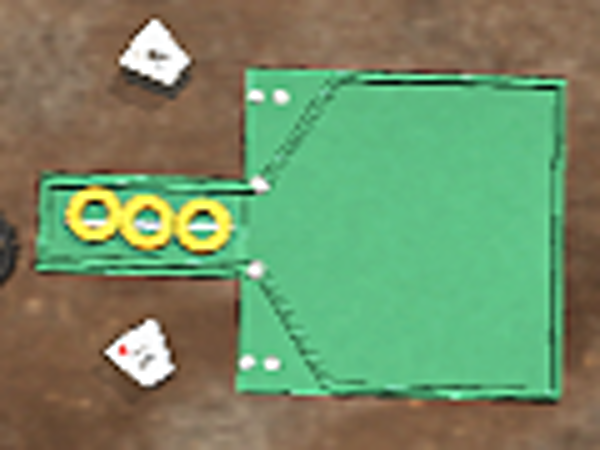

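```bash
python3 -c "
from h import *
cv=lambda a:(np.array(a)+.5)/5-.5+[220,165]
print(T(plane('top',cv([[203,224],[148,222],[95,214]]),.022)).round(4), robot.read_t())
robot.job_done()"
```

```text
[[ 6.520e-02 -1.000e-04]
 [ 1.009e-01 -2.000e-04]
 [ 1.353e-01 -4.400e-03]] 35.1667
the job is handed in; nothing more can be done
```

All three collars are in the slot, and I handed the job in at 35.2 s of the 64 s allowed. I swept them through the gate one at a time, using the slightly parted fingertips as a V-notch. The tips stayed 15.5 mm above the bench, clear of the lips and posts.

- **Final positions:** the last top picture puts the collar centres at tray (0.065, 0.000), (0.101, 0.000) and (0.135, -0.004) m. These are hand-read pixels, good to about 2–3 mm, so even the nearest collar is well past the 0.051 m limit.
- **Flatness and rest:** they look flat in the top view, but I did not measure tilt or speed.
- **Forces:** the readings taken at the end of each stroke were within about 1.2 N.
- **Bystanders:** the two dies are in the same place in the pictures before and after. I did not recheck the tape roll, pliers, pot or screwdriver at the end; no planned path went near them.
- **Final arm pose:** it was back at its start pose, clear of the tray.
- **Disagreements:** the first collar stopped about 3 mm further on than planned, so I changed the fingertip offset by 2 mm for the other two. Early side-view colour positions were about 15–19 mm off the top view along y, and only two collars showed there. I used the top view because its post spacing (55.8 mm measured, 56 mm expected) and tray length agreed with the sizes given.

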